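Hang the cordless screwdriver on the balance arm and bring it over the work

TASK

Take the cordless screwdriver out of its stand and hang it by its collar in the fork of the spring-balanced arm, letting the arm sink until it carries the whole weight before you let go, so that the arm neither drops nor springs up. Then swing the arm round until the screwdriver's bit hangs over the middle of the grey box in the nest plate, and leave it hanging there at rest. Do not knock the side cutters or tweezers about.

Things in the scene. Friction and masses are not known exactly. Their poses are not given: they have to be found in the camera images.
- driver: cordless in-line screwdriver, a round bar 180 mm long, 0.34 to 0.58 kg, upright in the stand with its collar on the stand's rim. Origin at the bit's tip, z up along the tool. Black body of 31 mm diameter up to 120 mm, flat aluminium collar of 56 mm diameter from 120 to 128 mm, grey tail of 31 mm diameter from 128 to 180 mm (the place to grip)
- driver_collar (a point): centre of the underside of the screwdriver's collar, 120 mm above the bit's tip
- driver_tip (a point): tip of the screwdriver's bit
- stand: fixed round upright tube stand, 60 mm outside and 39 mm bore at its rim, wider below, 128 mm high, on a disc of 104 mm diameter; origin at the centre of its underside. The screwdriver lifts straight out, its bit's tip must rise above 128 mm to be clear
- fork_seat (a point): centre of the fork at the arm's free end, on top of its prongs, where the centre of the collar's underside belongs. Always level, z up; x points level to the column (foot 120 mm across, 220 mm high), whose vertical axis, the swing axis, is 277 (empty) to 282 mm (links level) away; the fork opens outward to -x. 260 mm above the bench when empty
- bal_lift (a joint): sink of the arm's links (200 mm long), rad: 0 = top stop, where the spring holds the empty arm (links 0.22 rad above level), growing as it sinks, 0.6 = bottom stop. It begins to sink at about 2 N on the fork, then 9 N/rad (45 N/m) more; with the screwdriver it floats at about 0.17 to 0.43 rad (35 to 90 mm lower than empty), depending on the tool's weight
- bal_swing (a joint): turn of the arm about the column, rad, seen from above anticlockwise positive (the fork then moves to the robot's right), counted from a mark on the column's foot that faces another way each time; stays where it is left, a level push of about 0.5 N on the fork moves it; range -0.7 to 1.3
- work: fixed aluminium nest plate 110x130x8 mm with a grey die-cast box 68x90 mm in it, the top of which is 29 mm above the bench; origin at the centre of the underside. It stands under the fork's arc, to the left of where the arm starts
- work_mid (a point): centre of the grey box's top face, 29 mm above the bench
- side_cutters: side cutters, 63x139x11 mm, red handles, loose on the bench under the arm's path; origin at the centre of the underside
- tweezers: plain steel tweezers, 15x122x9 mm, loose on the bench in front of the column; origin at the centre of the underside
- bal_head: steel fork and its upright at the arm's end; origin on the link pivot, 70 mm inward of and 12 mm below fork_seat. Prongs 39 mm apart inside, flared tips 45 mm outward of fork_seat. A lip 7 mm high on each prong (23 to 30 mm outward) and a back rest 8 mm high (31 mm inward) hold the collar with 3 mm play: bring the tool in from outside, collar above the lips, then lower

How it is judged:
On the way, in this order (a step that is already met when the one before it is completed fails the run):
1. the screwdriver hangs by its collar in the fork and the arm has sunk under it and come to rest (horizontal distance between driver_collar and fork_seat below 0.01 m and z of driver_collar in the frame of fork_seat between -0.004 and 0.004 m and value of joint bal_lift above 0.08 rad and linear speed of driver below 0.02 m/s), for 0.2 s.
2. the arm has been swung so that the bit is over the middle of the grey box (horizontal distance between driver_tip and work_mid below 0.025 m), for 0.2 s.
At the end, for the whole second after the job is handed in: the screwdriver hangs upright (within 0.1 rad) in the fork, its collar flat on the prongs (within 4 mm in height, 10 mm sideways), the arm floating under its weight (0.08 to 0.55 rad below the top stop), the bit within 25 mm, seen from above, of the middle of the grey box, released and at rest (all of step 1 and angle between driver's own z axis and vertical below 0.1 rad and value of joint bal_lift below 0.55 rad and horizontal distance between driver_tip and work_mid below 0.025 m); the robot touches nothing.
It fails at once if with the fingers off the screwdriver the arm sinks or springs up faster than 0.4 rad/s (let go before it carried the weight, pressed too far down, or knocked) (contact force between the fingers and driver below 0.05 N and (velocity of joint bal_lift above 0.4 rad/s or velocity of joint bal_lift below -0.4 rad/s)).
It fails at once if the side cutters or tweezers are shoved more than 30 mm (distance of any of side_cutters, tweezers from where it was at the start of the episode above 0.03 m).
It also fails if it takes over 64 s, if anything falls off the work surface, if the arm or the gripper's body presses on something with over 40 N, if the wrist force passes 120 N, or if a joint passes its speed limit or range.

ROBOT

A 7-joint arm with a two-finger parallel gripper is mounted at the origin on a cart in front of the work surface, level with it; the furniture and walls round the work are solid. World frame = base frame: x ahead of the robot, y to its left, z up, the work surface at z = 0. Lengths are in m, angles in rad, forces in N, time in s.
With the tool pointing down it reaches from about 0.4 to 0.75 m from the base axis. Payload 19.5 kg.
Tool frame: the origin (TCP) lies midway between the tips of the shut fingers; the grasp point (between the pads) lies 19 mm behind it; z points along the fingers, y is the line along which they close (so a half turn about z gives the same grasp; the last joint's range is limited). The gripper opens to 85 mm and grips with 20 to 120 N. Pads are 22 mm wide; open, the fingers measure 114 mm over their backs; the gripper's body (76 mm by 85 mm) begins 54 mm behind the grasp point. The pads swing forward as they close: fully open they stand 13 mm farther back than shut.
Start: joints at [-1.238, 0.707, -0.028, 1.485, 0.022, 0.951, -0.075], TCP at [0.21, 0.535, 0.231] pointing down, gripper open.
Joint ranges: [-2.71, 2.71], [-0.32, 2.16], [-1.57, 1.52], [0, 2.45], [-1.46, 4.6], [0, 2.02], [-2.83, 2.83]. Speed limits (rad/s): [1.89, 1.89, 2.57, 2.57, 3.01, 3.01, 3.01].

INTERFACE

Orientations are given as a rotation vector (axis times angle).
In Python, from rig import state, get_image, close_job gives the robot as it stands. The module is installed in compiled form; this text tells all that it offers.
- The arm moves only by the tool apply_moves, never from a script. Its argument "targets" is a list of rows, each a list of 5 numbers: the opening, from 0 (shut) to 1 (fully open), then the shift along the tool's x, y, z in m, then the turn about the tool's z in degrees. In form: [[fingers, dx, dy, dz, spin], ...]. A call has 1 to 12 rows; each row is the pose to reach, as a shift and turn from the pose commanded when the call began, along the tool's axes at that moment; what a row does not reach only later rows make up. A row lasts 1/12 s, in which the tool goes at most 41.7 mm and 7.16 degrees, less where a joint would pass 70% of its speed; a pose out of reach is approached as far as the arm can. A call with a gripper value outside its range is refused whole. The fingers move at their own pace and stop on an object; the grip force is fixed at half the most. Time passes only in rows, so rows that repeat a pose let the fingers close. It gives the time, the measured TCP pose, the force, the opening and the grip force at its end, in the units of the state.
- state(): the state, without advancing time (a new reading comes with each control period).
- get_image(name): name is "side" or "top"; returns a dict with "pixels" (420x560x3 uint8, red, green, blue), "range_z" (420x560 float32, m along the optical axis (not along the pixel's ray), 0 where there is no reading), "vertical_fov" (degrees; the focal length in pixels is half the picture's height over the tangent of half this angle, whatever the lens; pixels are square), "cx", "cy" (the principal point, pixels), "k1" (the pictures are not rectified: a ray, as slopes to the right and down, at radius r is drawn at 1 + k1 r^2 times it, then the intrinsics apply), "rvec" (rotation vector, rad) and "tvec" (3), from world to camera coordinates, as OpenCV has them. Camera axes: x right, y down, z forward; pixel columns grow to the right and rows downward; lengths in m; the calibration is good to about 2 mm. A picture is of the moment at which its call begins.
- close_job(): hands the job in; it is judged then, once.
The state is a dict: "time": time; "joints": joint angles; "joint_vel": joint speeds; "joint_efforts": joint torques, N m; "ee_pos": TCP position; "ee_rot": TCP orientation; "wrist_force": force on the tool from outside, world axes, zero at the start; "torque": the same for the moment, N m; "gripper_width": finger opening in m; "finger_force": force on a finger pad.
Only numpy, scipy, OpenCV 4.12 (cv2) and the standard library are available. Lean on these libraries where they do the work, as an engineer would, in place of code of your own. Each camera call takes 0.05 s, during which the arm holds its last target. There are 200 camera calls.

## Working session

There is one attempt and no reset: what is moved stays moved. The work goes in short steps, Python scripts to look and compute and a tool call to move; the robot and the scene stay as the last step left them, time stands still between calls to the robot, and variables do not carry over. Pictures are saved under pics/ and viewed, at most 10 in all, crops included, and the job is handed in when it is done.

Besides the shell and the picture viewer there is one more tool, called after "Request:" as a command line: name --pt "numbers of a row" for each row, then --argument value for the rest. apply_moves: Moves the arm, as the interface text tells. Its arguments: {"type":"object","properties":{"targets":{"type":"array","items":{"type":"array","items":{"type":"number"}}}},"required":["targets"]}

```bash
mkdir -p pics; cat > h.py <<'E'
import numpy as np, cv2
from rig import state,get_image,close_job
def cloud(im):
    h,w=im["range_z"].shape; f=h/2/np.tan(np.radians(im["vertical_fov"])/2)
    K=np.array([[f,0,im["cx"]],[0,f,im["cy"]],[0,0,1.]])
    u,v=np.meshgrid(np.arange(w),np.arange(h))
    p=cv2.undistortPoints(np.stack([u,v],-1).reshape(-1,1,2).astype(np.float64),K,np.array([im["k1"],0,0,0.])).reshape(h,w,2)
    z=im["range_z"].astype(float); c=np.dstack([p[...,0]*z,p[...,1]*z,z])
    R=cv2.Rodrigues(np.array(im["rvec"],float))[0]
    P=(c-np.array(im["tvec"]).reshape(3))@R; P[z==0]=np.nan
    return P
def shot(n,name):
    im=get_image(n); cv2.imwrite(f"pics/{name}.png",im["pixels"][...,::-1]); return im,cloud(im)
E
python3 - <<'E'
from h import *
for n in("top","side"):
    im,P=shot(n,n+"1"); np.savez(n+"1.npz",P=P,px=im["pixels"])
    print(n,im["vertical_fov"],im["k1"],np.round(im["tvec"],3))
s=state(); print({k:np.round(v,3) for k,v in s.items()})
E
```

```text
top 42.9852938155631 -0.14702007307650938 [-0.127  0.659  1.367]
side 52.32377260257409 -0.09196931789258932 [-0.576  0.017  1.318]
{'time': np.float64(0.1), 'joints': array([-1.238,  0.707, -0.028,  1.485,  0.022,  0.951, -0.076]), 'joint_vel': array([-0.   , -0.002, -0.   , -0.001,  0.   , -0.001,  0.   ]), 'joint_efforts': array([ 2.0000e-03, -8.8432e+01,  1.2370e+00, -2.3646e+01,  1.7000e-02,
        5.0000e-03, -0.0000e+00]), 'ee_pos': array([0.21 , 0.535, 0.231]), 'ee_rot': array([-5.850e-01, -3.086e+00,  1.000e-03]), 'wrist_force': array([-0.112, -0.12 ,  0.359]), 'torque': array([ 0.001, -0.043,  0.067]), 'finger_force': np.float64(0.0), 'gripper_width': np.float64(0.085)}
```

View pics/top1.png

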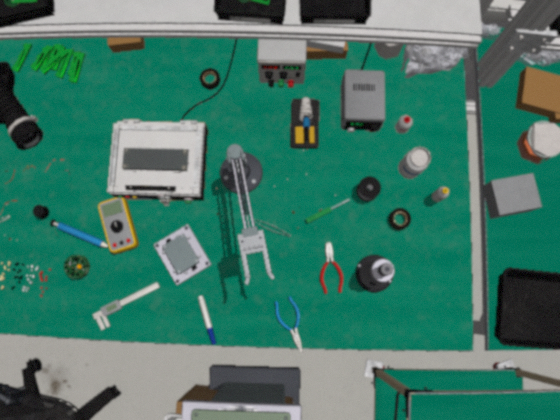

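View pics/side1.png

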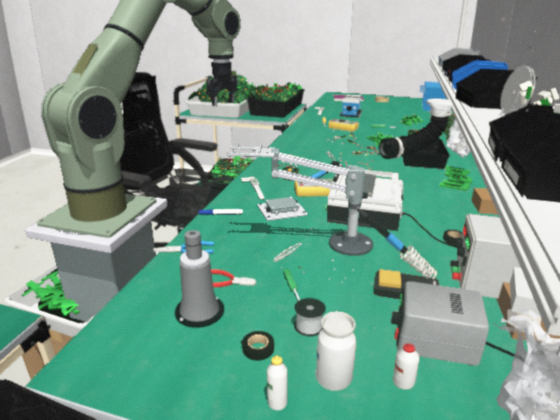

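The top view shows the driver in its stand at about (380,270), the fork at (255,260), the column at (238,170), the box at (182,255) and the cutters at (331,268). The side view shows the driver at (195,250) and the fork at (255,150).

```bash
python3 - <<'E'
from h import *
T=np.load("top1.npz");S=np.load("side1.npz")
for n,D,box in(("top",T["P"],None),("side",S["P"],None)):
    P=D.reshape(-1,3); P=P[~np.isnan(P[:,0])]
    if n=="top":
        for u,v in((380,270),(255,262),(238,170),(182,255),(331,268),(250,240),(275,228)): print(u,v,np.round(D[v,u],3))
        c=D[270,380,:2]; h=D[255,182,:2]; col=D[180,250,:2]; fk=D[245,252,:2]
    def sel(c,r,z0,z1):
        m=(np.hypot(*(P[:,:2]-c).T)<r)&(P[:,2]>z0)&(P[:,2]<z1); return P[m]
    for nm,cc,r,z0,z1 in(("tail top",c,.06,.172,.2),("tail",c,.06,.145,.172),("collar",c,.06,.122,.142),("rim/cone",c,.06,.1,.12),("box",h,.09,.024,.035),("plate",h,.1,.004,.013),("fork",fk,.12,.24,.3),("fork_low",fk,.12,.2,.24),("colpost",col,.08,.05,.24),("coltop",col,.08,.2,.3)):
        q=sel(cc,r,z0,z1)
        if len(q):
            r_=cv2.minAreaRect(q[:,:2].astype(np.float32))
            print(n,nm,len(q),"med",np.round(np.median(q,0),3),"min",np.round(q.min(0),3),"max",np.round(q.max(0),3),np.round(r_[0],3),np.round(r_[1],3),round(r_[2],1))
t=cv2.imread("pics/top1.png");s=cv2.imread("pics/side1.png")
a=cv2.resize(t[130:310,150:410],None,fx=3,fy=3,interpolation=cv2.INTER_CUBIC);cv2.imwrite("pics/tc.png",a)
E
```

```text
380 270 [ 0.506 -0.335  0.186]
255 262 [ 0.531 -0.025  0.004]
238 170 [0.734 0.013 0.216]
182 255 [0.541 0.171 0.031]
331 268 [ 0.521 -0.234 -0.001]
250 240 [ 0.56  -0.026  0.264]
275 228 [ 0.628 -0.077 -0.005]
top tail top 141 med [ 0.51  -0.349  0.19 ] min [ 0.495 -0.365  0.173] max [ 0.525 -0.334  0.197] [ 0.51  -0.349] [0.03  0.029] 50.8
top tail 31 med [ 0.503 -0.338  0.159] min [ 0.495 -0.356  0.146] max [ 0.526 -0.325  0.172] [ 0.51  -0.342] [0.031 0.029] 85.3
top collar 273 med [ 0.502 -0.341  0.136] min [ 0.48  -0.38   0.122] max [ 0.54  -0.321  0.142] [ 0.51  -0.349] [0.06  0.058] 34.7
top rim/cone 41 med [ 0.498 -0.326  0.109] min [ 0.48  -0.359  0.1  ] max [ 0.539 -0.321  0.119] [ 0.505 -0.334] [0.061 0.03 ] 19.6
top box 775 med [0.545 0.176 0.029] min [0.492 0.127 0.024] max [0.599 0.228 0.035] [0.548 0.175] [0.107 0.075] 30.5
top plate 1048 med [0.539 0.17  0.008] min [0.442 0.074 0.004] max [0.641 0.269 0.013] [0.542 0.171] [0.193 0.194] 34.9
top fork 981 med [ 0.552 -0.025  0.261] min [ 0.463 -0.081  0.24 ] max [0.658 0.005 0.274] [ 0.565 -0.03 ] [0.197 0.064] 11.7
to
[... 946 characters left out ...]
.49  0.126 0.024] max [0.599 0.225 0.033] [0.544 0.176] [0.092 0.071] 32.6
side plate 318 med [0.556 0.145 0.008] min [0.465 0.092 0.004] max [0.627 0.252 0.013] [0.548 0.173] [0.13  0.184] 32.4
side fork 571 med [ 0.555 -0.031  0.26 ] min [ 0.461 -0.084  0.24 ] max [0.653 0.003 0.27 ] [ 0.557 -0.026] [0.188 0.067] 16.8
side fork_low 270 med [ 0.605 -0.025  0.227] min [ 0.573 -0.041  0.2  ] max [0.668 0.009 0.24 ] [ 0.62  -0.015] [0.096 0.03 ] 16.2
side colpost 1426 med [0.771 0.008 0.176] min [ 0.679 -0.013  0.05 ] max [0.812 0.041 0.233] [0.745 0.016] [0.136 0.045] 5.8
side coltop 457 med [0.754 0.005 0.218] min [ 0.679 -0.013  0.2  ] max [0.8   0.041 0.233] [0.738 0.016] [0.123 0.044] 6.3
```

View pics/tc.png

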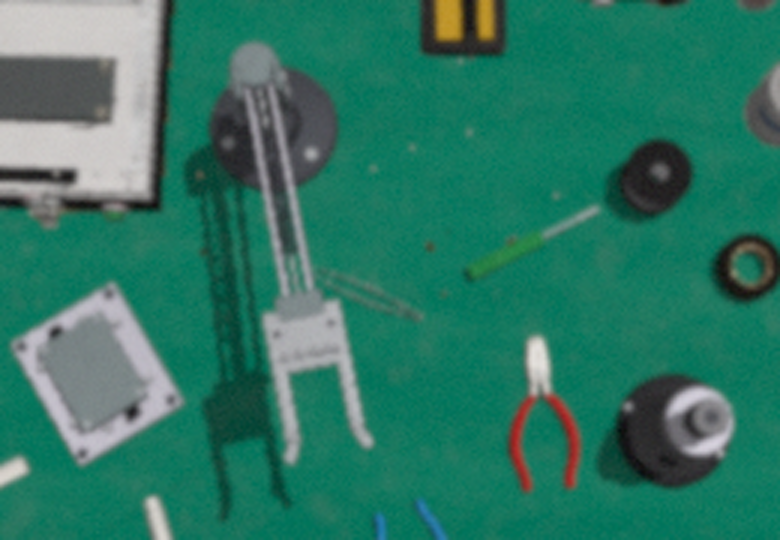

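```bash
cat >> h.py <<'E'
from scipy.optimize import least_squares
def circ(q,r=None):
    f=lambda p:np.hypot(q[:,0]-p[0],q[:,1]-p[1])-(p[2] if r is None else r)
    return least_squares(f,[*q.mean(0)[:2],.05],loss="soft_l1",f_scale=.002).x
def shift(target,s=None):
    s=s or state(); R=cv2.Rodrigues(np.array(s["ee_rot"]))[0]; return np.round(R.T@(np.array(target)-s["ee_pos"]),4)
E
python3 - <<'E'
from h import *
c=np.array([.77,.017])
for n in("top","side"):
    P=np.load(n+"1.npz")["P"].reshape(-1,3);P=P[~np.isnan(P[:,0])]
    d=np.hypot(*(P[:,:2]-c).T)
    q=P[(d<.08)&(P[:,2]>.006)&(P[:,2]<.03)]; print(n,"foot",len(q),np.round(cv2.minEnclosingCircle(q[:,:2].astype(np.float32)),3) if 0 else (q.min(0).round(3),q.max(0).round(3)))
    q=P[(d<.045)&(P[:,2]>.06)&(P[:,2]<.18)]; print("post",len(q),circ(q[:,:2]).round(4),q.min(0).round(3),q.max(0).round(3))
    q=P[(abs(P[:,0]-.52)<.07)&(abs(P[:,1]+.035)<.08)&(P[:,2]>.245)&(P[:,2]<.29)]
    print("fork",len(q),np.median(q[:,2]).round(3))
    for x in np.arange(.455,.59,.01):
        w=q[abs(q[:,0]-x)<.005]; 
        if len(w): 
            y=np.sort(w[:,1]); g=np.diff(y).argmax() if len(y)>1 else 0
            print(round(x,3),len(w),y[[0,g,min(g+1,len(y)-1),-1]].round(3),np.median(w[:,2]).round(3))
E
```

```text
top foot 881 (array([ 0.697, -0.061,  0.006]), array([0.84 , 0.092, 0.03 ]))
post 87 [0.7491 0.0156 0.0181] [ 0.729 -0.002  0.061] [0.779 0.044 0.177]
fork 867 0.261
0.465 13 [-0.025 -0.02  -0.018 -0.018] 0.26
0.475 28 [-0.081 -0.074 -0.027 -0.018] 0.261
0.485 38 [-0.08  -0.067 -0.027 -0.017] 0.261
0.495 42 [-0.073 -0.064 -0.024 -0.014] 0.261
0.505 43 [-0.071 -0.061 -0.021 -0.012] 0.261
0.515 40 [-0.068 -0.059 -0.019 -0.009] 0.262
0.525 43 [-0.068 -0.056 -0.019 -0.007] 0.261
0.535 103 [-0.065 -0.054 -0.051 -0.004] 0.261
0.545 118 [-0.063 -0.004 -0.001 -0.001] 0.262
0.555 112 [-0.06  -0.021 -0.019  0.001] 0.261
0.565 120 [-0.057 -0.051 -0.048  0.002] 0.261
0.575 98 [-0.055 -0.003 -0.     0.002] 0.262
0.585 69 [-0.052 -0.043 -0.041 -0.007] 0.262
side foot 709 (array([ 0.722, -0.037,  0.006]), array([0.841, 0.083, 0.03 ]))
post 663 [0.7629 0.0557 0.0514] [ 0.726 -0.004  0.06 ] [0.812 0.036 0.18 ]
fork 436 0.261
0.465 11 [-0.026 -0.02  -0.018 -0.018] 0.26
0.475 23 [-0.083 -0.075 -0.03  -0.019] 0.261
0.485 37 [-0.084 -0.069 -0.027 -0.017] 0.26
0.495 29 [-0.076 -0.067 -0.024 -0.015] 0.26
0.505 27 [-0.072 -0.066 -0.024 -0.014] 0.26
0.515 26 [-0.07  -0.064 -0.02  -0.01 ] 0.26
0.525 31 [-0.07  -0.06  -0.018 -0.006] 0.259
0.535 30 [-0.067 -0.058 -0.048 -0.015] 0.261
0.545 48 [-0.065 -0.011 -0.005 -0.004] 0.262
0.555 45 [-0.062 -0.026 -0.021  0.002] 0.261
0.565 42 [-0.059 -0.023 -0.017  0.003] 0.261
0.575 40 [-0.056 -0.007  0.003  0.003] 0.262
0.585 47 [-0.053 -0.029 -0.024 -0.011] 0.257
```

Request:
apply_moves --pt "1 0 0 -0.04 0" --pt "1 -0.033 -0.018 -0.08 7" --pt "1 -0.066 -0.036 -0.11 14" --pt "1 -0.1 -0.054 -0.14 21" --pt "1 -0.133 -0.072 -0.169 28" --pt "1 -0.166 -0.09 -0.169 34" --pt "1 -0.2 -0.108 -0.169 40" --pt "1 -0.233 -0.126 -0.169 46" --pt "1 -0.266 -0.144 -0.169 50" --pt "1 -0.3 -0.162 -0.169 50" --pt "1 -0.3275 -0.177 -0.169 50" --pt "1 -0.3275 -0.177 -0.169 50"

```text
time: 1.1
ee_pos: [0.4545, 0.2438, 0.4002]
ee_rot: [1.845, 2.539, -0.003]
wrist_force: [0.1, -1.3, 0.2]
gripper_width: 0.0853
finger_force: 0.0
```

```bash
python3 - <<'E'
from h import *
s=state(); print(s["ee_pos"].round(4),s["ee_rot"].round(3),s["joints"].round(2),s["time"],shift([.51,-.35,.40]))
E
```

```text
[0.4545 0.2438 0.4002] [ 1.845  2.539 -0.003] [-0.69  0.47  0.25  1.35 -0.11  1.33 -0.13] 1.1 [-0.5819 -0.1308  0.0022]
```

Request:
apply_moves --pt "1 -0.039 -0.009 0 6" --pt "1 -0.078 -0.018 0 12" --pt "1 -0.117 -0.027 0 18" --pt "1 -0.156 -0.036 0 24" --pt "1 -0.195 -0.044 0 30" --pt "1 -0.234 -0.053 0 36" --pt "1 -0.273 -0.062 0 42" --pt "1 -0.312 -0.071 0 48" --pt "1 -0.351 -0.08 0 53" --pt "1 -0.39 -0.088 0 53" --pt "1 -0.429 -0.097 0 53" --pt "1 -0.468 -0.106 0 53"

```text
time: 2.1
ee_pos: [0.4985, -0.2287, 0.4001]
ee_rot: [-2.779, -1.464, 0.0]
wrist_force: [0.8, 1.1, 0.7]
gripper_width: 0.0853
finger_force: 0.0
```

```bash
python3 - <<'E'
from h import *
s=state(); print(s["ee_pos"].round(4),s["ee_rot"].round(3),s["joints"].round(2),s["time"],shift([.51,-.35,.25]))
E
```

```text
[ 0.4985 -0.2287  0.4001] [-2.779 -1.464  0.   ] [ 0.13  0.57  0.51  1.24 -0.27  1.4   0.02] 2.1 [-0.0935  0.0782  0.1501]
```

Request:
apply_moves --pt "1 -0.03 0.025 0.03 0" --pt "1 -0.06 0.05 0.06 0" --pt "1 -0.09 0.075 0.09 0" --pt "1 -0.0935 0.078 0.12 0" --pt "1 -0.0935 0.078 0.15 0" --pt "1 -0.0935 0.078 0.15 0" --pt "1 -0.0935 0.078 0.15 0" --pt "1 -0.0935 0.078 0.15 0"

```text
time: 2.77
ee_pos: [0.5108, -0.3479, 0.2526]
ee_rot: [2.778, 1.464, 0.002]
wrist_force: [0.2, 1.0, 0.1]
gripper_width: 0.0855
finger_force: 0.0
```

```bash
python3 - <<'E'
from h import *
s=state(); print(s["ee_pos"].round(4),s["ee_rot"].round(3),s["joints"].round(2),s["wrist_force"].round(2),shift([.51,-.35,.146]))
P=cloud(get_image("side")).reshape(-1,3);P=P[~np.isnan(P[:,0])]
q=P[(np.hypot(P[:,0]-.51,P[:,1]+.35)<.06)&(P[:,2]>.15)&(P[:,2]<.18)];print(circ(q[:,:2],.0155).round(4))
q=P[(np.hypot(P[:,0]-.51,P[:,1]+.35)<.06)&(P[:,2]>.1)&(P[:,2]<.12)];print(circ(q[:,:2],.03).round(4))
E
```

```text
[ 0.5108 -0.3479  0.2526] [2.778e+00 1.464e+00 2.000e-03] [ 0.35  0.8   0.45  1.29 -0.35  1.13  0.23] [0.2  0.98 0.12] [-0.0022  0.0003  0.1066]
[ 0.5088 -0.3541  0.05  ]
[ 0.5083 -0.3502  0.05  ]
```

Request:
apply_moves --pt "1 -0.003 0 0.03 0" --pt "1 -0.003 0 0.06 0" --pt "1 -0.003 0 0.085 0" --pt "1 -0.003 0 0.1 0" --pt "1 -0.003 0 0.104 0" --pt "1 -0.003 0 0.104 0" --pt "1 -0.003 0 0.104 0"

```text
time: 3.4
ee_pos: [0.5091, -0.351, 0.1483]
ee_rot: [2.778, 1.463, 0.002]
wrist_force: [0.7, 0.4, 0.1]
gripper_width: 0.0856
finger_force: 0.0
```

Request:
apply_moves --pt "0.8 0 0 0 0" --pt "0.6 0 0 0 0" --pt "0.5 0 0 0 0" --pt "0.4 0 0 0 0" --pt "0.2 0 0 0 0" --pt "0 0 0 0 0" --pt "0 0 0 0 0" --pt "0 0 0 0 0" --pt "0 0 0 0 0"

```text
time: 4.15
ee_pos: [0.5084, -0.3509, 0.1468]
ee_rot: [2.779, 1.463, 0.0]
wrist_force: [-0.8, -0.3, 5.1]
gripper_width: 0.0298
finger_force: 58.7
```

```bash
python3 - <<'E'
from h import *
s=state(); print(s["ee_pos"].round(4),s["ee_rot"].round(3),s["wrist_force"].round(2),s["gripper_width"],s["finger_force"])
E
```

```text
[ 0.5084 -0.3509  0.1468] [2.779 1.463 0.   ] [-0.83 -0.29  5.13] 0.029789312660806522 58.68615925312042
```

Request:
apply_moves --pt "0 0 0 -0.01 0" --pt "0 0 0 -0.025 0" --pt "0 0 0 -0.045 0" --pt "0 0 0 -0.065 0" --pt "0 0 0 -0.085 0" --pt "0 0 0 -0.105 0" --pt "0 0 0 -0.125 0" --pt "0 0 0 -0.145 0" --pt "0 0 0 -0.165 0" --pt "0 0 0 -0.18 0" --pt "0 0 0 -0.18 0" --pt "0 0 0 -0.18 0"

```text
time: 5.15
ee_pos: [0.5082, -0.3507, 0.3264]
ee_rot: [2.78, 1.463, 0.0]
wrist_force: [-0.6, 0.3, -4.1]
gripper_width: 0.0295
finger_force: 59.9
```

Request:
apply_moves --pt "0 0 0 0 0" --pt "0 0 0 0 0" --pt "0 0 0 0 0" --pt "0 0 0 0 0"

```text
time: 5.48
ee_pos: [0.5082, -0.3505, 0.3258]
ee_rot: [-2.779, -1.463, 0.001]
wrist_force: [-0.4, 0.5, -3.6]
gripper_width: 0.0294
finger_force: 59.9
```

```bash
python3 - <<'E'
from h import *
for n in("top","side"):
    im,P=shot(n,n+"2"); P=P.reshape(-1,3);P=P[~np.isnan(P[:,0])]
    s=state(); c=s["ee_pos"][:2]
    d=np.hypot(*(P[:,:2]-c).T)
    q=P[(d<.045)&(P[:,2]>.2)&(P[:,2]<.29)]; print(n,len(q),circ(q[:,:2],.0155)[:2].round(4),q[:,2].min().round(3))
    for z in np.arange(.27,.34,.006):
        w=q=P[(d<.05)&(abs(P[:,2]-z)<.003)]; 
        if len(q): print(round(z,3),len(q),np.ptp(q[:,0]).round(3),np.ptp(q[:,1]).round(3))
print(s["ee_pos"].round(4),s["ee_rot"].round(3),s["wrist_force"].round(2),s["joints"].round(2),shift([.429,-.061,.328]))
E
```

```text
h.py:17: RuntimeWarning: Mean of empty slice.
  return least_squares(f,[*q.mean(0)[:2],.05],loss="soft_l1",f_scale=.002).x
  ret = um.true_divide(
Traceback (most recent call last):
  File "h.py", line 17, in circ
    return least_squares(f,[*q.mean(0)[:2],.05],loss="soft_l1",f_scale=.002).x
           ~~~~~~~~~~~~~^^^^^^^^^^^^^^^^^^^^^^^^^^^^^^^^^^^^^^^^^^^^^^^^^^^^
ValueError: Initial guess is outside of provided bounds
```

```bash
python3 - <<'E'
from h import *
for n in("side",):
    im,P=shot(n,n+"2"); P=P.reshape(-1,3);P=P[~np.isnan(P[:,0])]
    s=state(); c=s["ee_pos"][:2]
    d=np.hypot(*(P[:,:2]-c).T)
    q=P[(d<.045)&(P[:,2]>.2)&(P[:,2]<.29)]; print(n,len(q),circ(q[:,:2],.0155)[:2].round(4),q[:,2].min().round(3))
    for z in np.arange(.15,.36,.005):
        q=P[(d<.05)&(abs(P[:,2]-z)<.0025)]; 
        if len(q): print(round(z,3),len(q),np.ptp(q[:,0]).round(3),q[:,:2].mean(0).round(4))
print(s["ee_pos"].round(4),s["ee_rot"].round(3),s["wrist_force"].round(2),s["joints"].round(2),shift([.429,-.061,.328]))
E
```

```text
side 513 [ 0.5064 -0.3499] 0.2
0.19 5 0.004 [ 0.508  -0.3526]
0.195 7 0.005 [ 0.5075 -0.3528]
0.2 7 0.005 [ 0.5088 -0.3526]
0.205 8 0.006 [ 0.5085 -0.3523]
0.21 8 0.005 [ 0.5072 -0.3524]
0.215 9 0.007 [ 0.5089 -0.3539]
0.22 14 0.01 [ 0.508  -0.3546]
0.225 11 0.013 [ 0.5093 -0.3579]
0.23 21 0.015 [ 0.5121 -0.3578]
0.235 21 0.017 [ 0.512  -0.3596]
0.24 32 0.021 [ 0.5122 -0.3598]
0.245 26 0.021 [ 0.5134 -0.361 ]
0.25 40 0.025 [ 0.5124 -0.3624]
0.255 39 0.024 [ 0.5132 -0.3619]
0.26 47 0.029 [ 0.5131 -0.3608]
0.265 42 0.027 [ 0.5125 -0.3615]
0.27 41 0.028 [ 0.5127 -0.3614]
0.275 39 0.025 [ 0.5139 -0.3613]
0.28 45 0.029 [ 0.5133 -0.361 ]
0.285 45 0.028 [ 0.5129 -0.3617]
0.29 46 0.028 [ 0.5126 -0.3617]
0.295 48 0.028 [ 0.5136 -0.3612]
0.3 41 0.026 [ 0.5124 -0.362 ]
0.305 7 0.014 [ 0.5152 -0.3628]
0.31 60 0.051 [ 0.5162 -0.3713]
0.315 206 0.054 [ 0.5121 -0.3637]
0.32 47 0.048 [ 0.5121 -0.3606]
0.325 36 0.028 [ 0.5098 -0.3642]
0.33 53 0.044 [ 0.5148 -0.3642]
0.335 45 0.045 [ 0.5146 -0.3663]
0.34 65 0.05 [ 0.5166 -0.3658]
0.345 57 0.048 [ 0.5159 -0.367 ]
0.35 57 0.048 [ 0.5167 -0.3667]
0.355 66 0.051 [ 0.517  -0.3669]
[ 0.5082 -0.3506  0.326 ] [-2.780e+00 -1.463e+00  1.000e-03] [-0.31  0.6  -4.12] [ 0.36  0.74  0.47  1.14 -0.32  1.33  0.2 ] [ 0.1939 -0.2293 -0.0019]
```

View pics/side2.png

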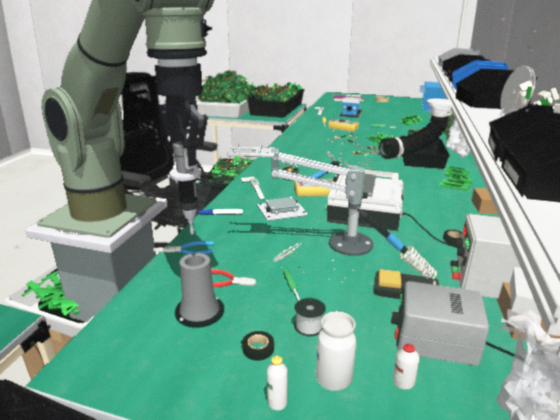

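The driver is out of the stand, upright in the gripper at about (190,185), with its bit near z = 0.188, and the tool is clear.

Request:
apply_moves --pt "0 0.01 -0.012 0 0" --pt "0 0.03 -0.036 0 0" --pt "0 0.053 -0.062 0 0" --pt "0 0.076 -0.09 0 0" --pt "0 0.1 -0.118 0 0" --pt "0 0.124 -0.146 0 0" --pt "0 0.147 -0.174 0 0" --pt "0 0.168 -0.198 0 0" --pt "0 0.184 -0.217 0.004 0" --pt "0 0.194 -0.229 0.008 0" --pt "0 0.194 -0.229 0.008 0" --pt "0 0.194 -0.229 0.008 0"

```text
time: 6.58
ee_pos: [0.4293, -0.0606, 0.3184]
ee_rot: [2.779, 1.465, 0.0]
wrist_force: [0.5, -1.2, -4.2]
gripper_width: 0.0297
finger_force: 60.6
```

```bash
cat > fk.py <<'E'
from h import *
def fork(P):
    q=P[(abs(P[:,2]-.262)<.012)&(P[:,0]>.44)&(P[:,0]<.6)&(abs(P[:,1]+.035)<.08)]
    return q
E
python3 - <<'E'
from h import *
for n in("top","side"):
    im,P=shot(n,n+"3"); P=P.reshape(-1,3);P=P[~np.isnan(P[:,0])]
    s=state(); c=s["ee_pos"][:2]
    d=np.hypot(*(P[:,:2]-c).T)
    q=P[(d<.035)&(P[:,2]>.255)&(P[:,2]<.29)]
    if len(q)>20: print(n,len(q),circ(q[:,:2],.0155)[:2].round(4))
    q=P[(d<.035)&(P[:,2]>.299)&(P[:,2]<.309)]
    if len(q)>20: print(n,"collar",len(q),circ(q[:,:2],.028)[:2].round(4))
print(s["ee_pos"].round(4),s["ee_rot"].round(3),s["wrist_force"].round(2),s["joints"].round(2),shift([.512,-.041,.318]))
E
```

```text
side 182 [ 0.4282 -0.062 ]
side collar 64 [ 0.4279 -0.0616]
[ 0.4295 -0.0617  0.3185] [2.78  1.462 0.   ] [-0.82  1.13 -3.14] [-0.27  0.43  0.54  1.81 -0.26  0.97 -0.22] [0.0638 0.0562 0.0005]
```

View pics/side3.png

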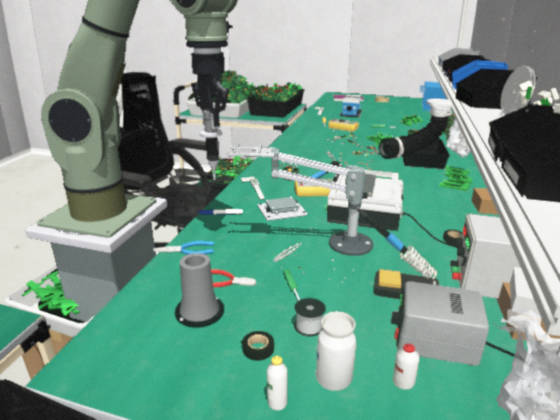

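The side view shows the driver hanging just outside the fork opening, at about (210,145), with its collar above the prongs.

Request:
apply_moves --pt "0 0.006 0.005 0 0" --pt "0 0.014 0.0125 0 0" --pt "0 0.022 0.0195 0 0" --pt "0 0.03 0.0265 0 0" --pt "0 0.038 0.0335 0 0" --pt "0 0.046 0.041 0 0" --pt "0 0.054 0.048 0 0" --pt "0 0.061 0.054 0 0" --pt "0 0.0645 0.057 0 0" --pt "0 0.0645 0.057 0 0" --pt "0 0.0645 0.057 0 0"

```text
time: 7.6
ee_pos: [0.5127, -0.0406, 0.3181]
ee_rot: [2.78, 1.463, -0.001]
wrist_force: [-0.5, -0.5, -4.0]
gripper_width: 0.0296
finger_force: 60.7
```

```bash
cat > fit.py <<'E'
from h import *
import sys
tag=sys.argv[1]
for n in("top","side"):
    im,P=shot(n,n+tag); P=P.reshape(-1,3);P=P[~np.isnan(P[:,0])]
    s=state(); c=s["ee_pos"]; zc=c[2]-.0188
    d=np.hypot(*(P[:,:2]-c[:2]).T)
    q=P[(d<.023)&(P[:,2]>zc-.10)&(P[:,2]<zc-.03)]
    if len(q)>20: print(n,"body",len(q),circ(q[:,:2],.0155)[:2].round(4))
    q=P[(d<.036)&(P[:,2]>zc)&(P[:,2]<zc+.01)]
    if len(q)>20: print(n,"collar",len(q),circ(q[:,:2],.028)[:2].round(4),q[:,2].max().round(4))
    for a in (-.07,-.05,.03,.05,.065):
        v=np.array([.972,.235]); r=P[:,:2]-c[:2]; u=r@v; w=r@[-.235,.972]
        m=(abs(u-a)<.005)&(abs(w)<.045)&(P[:,2]>.15)&(P[:,2]<c[2]-.01)&(P[:,2]>c[2]-.07)
        if m.sum()>4: print(n,"fork at",a,m.sum(),"lat",np.percentile(w[m],[2,98]).round(4),"z",np.median(P[m,2]).round(4))
print(s["time"],s["ee_pos"].round(4),s["ee_rot"].round(3),s["wrist_force"].round(2),s["joints"].round(2))
E
python3 fit.py 4
```

```text
side body 193 [ 0.5109 -0.0391]
side collar 118 [ 0.5108 -0.0404] 0.3096
side fork at -0.05 5 lat [-0.0286  0.028 ] z 0.2597
side fork at 0.03 50 lat [-0.0299  0.0242] z 0.2616
side fork at 0.05 40 lat [-0.0288  0.0268] z 0.2614
side fork at 0.065 41 lat [-0.03    0.0299] z 0.2616
7.7 [ 0.5125 -0.0405  0.3184] [ 2.78   1.463 -0.   ] [ 0.62 -0.31 -3.51] [-0.26  0.56  0.52  1.56 -0.3   1.1  -0.28]
```

View pics/side4.png

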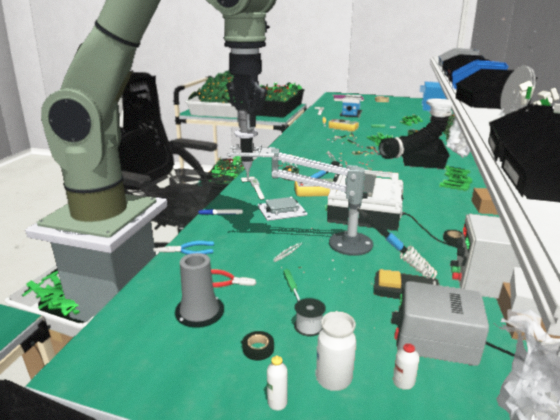

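The side view shows the collar above the prongs at about (243,150) with the body between them. I'll lower until it makes contact.

Request:
apply_moves --pt "0 0 0 0.008 0" --pt "0 0 0 0.016 0" --pt "0 0 0 0.024 0" --pt "0 0 0 0.03 0" --pt "0 0 0 0.034 0" --pt "0 0 0 0.037 0" --pt "0 0 0 0.04 0" --pt "0 0 0 0.043 0" --pt "0 0 0 0.045 0" --pt "0 0 0 0.045 0" --pt "0 0 0 0.045 0" --pt "0 0 0 0.045 0"

```text
time: 8.7
ee_pos: [0.5129, -0.0403, 0.2735]
ee_rot: [2.78, 1.463, 0.0]
wrist_force: [-1.7, -0.1, -1.0]
gripper_width: 0.0297
finger_force: 60.8
```

```bash
python3 fit.py 5
```

```text
side body 225 [ 0.5113 -0.0396]
side collar 166 [ 0.5125 -0.0404] 0.2646
side fork at -0.05 6 lat [-0.0317  0.032 ] z 0.253
side fork at 0.03 40 lat [-0.0302  0.028 ] z 0.2558
side fork at 0.05 40 lat [-0.0293  0.0282] z 0.2555
side fork at 0.065 97 lat [-0.0291  0.0191] z 0.2336
8.8 [ 0.5129 -0.0403  0.2735] [2.78  1.463 0.   ] [-1.98  0.22 -1.83] [-0.25  0.61  0.49  1.64 -0.33  0.97 -0.25]
```

Request:
apply_moves --pt "0 -0.0005 -0.0005 0.003 0" --pt "0 -0.001 -0.001 0.006 0" --pt "0 -0.0015 -0.0015 0.009 0" --pt "0 -0.002 -0.002 0.012 0" --pt "0 -0.002 -0.002 0.015 0" --pt "0 -0.0025 -0.0025 0.018 0" --pt "0 -0.003 -0.0025 0.021 0" --pt "0 -0.003 -0.003 0.024 0" --pt "0 -0.003 -0.003 0.026 0" --pt "0 -0.003 -0.003 0.026 0" --pt "0 -0.003 -0.003 0.026 0" --pt "0 -0.003 -0.003 0.026 0"

```text
time: 9.8
ee_pos: [0.5087, -0.041, 0.2474]
ee_rot: [2.78, 1.463, -0.0]
wrist_force: [1.1, 0.1, -0.9]
gripper_width: 0.0296
finger_force: 61.0
```

```bash
python3 fit.py 6; python3 - <<'E'
from h import *
f=[]
for i in range(12): get_image("side"); f.append(state()["wrist_force"])
f=np.array(f);print(f.mean(0).round(2),f.std(0).round(2))
E
```

```text
side body 217 [ 0.5069 -0.0405]
side collar 160 [ 0.5082 -0.0409] 0.2386
side fork at 0.03 38 lat [-0.0306  0.0242] z 0.2297
side fork at 0.05 40 lat [-0.0315  0.0286] z 0.2291
side fork at 0.065 99 lat [-0.0295  0.0196] z 0.2116
9.9 [ 0.5087 -0.041   0.2474] [ 2.78   1.463 -0.   ] [ 0.43  1.44 -1.24] [-0.24  0.63  0.47  1.7  -0.35  0.89 -0.22]
[ 0.89  0.71 -0.58] [0.47 0.5  0.49]
```

Request:
apply_moves --pt "0 -0.0003 -0.0003 0.003 0" --pt "0 -0.0005 -0.0005 0.006 0" --pt "0 -0.0005 -0.0005 0.009 0" --pt "0 -0.0005 -0.0005 0.01 0" --pt "0 -0.0005 -0.0005 0.01 0" --pt "0 -0.0005 -0.0005 0.01 0"

```text
time: 11.0
ee_pos: [0.508, -0.0411, 0.2373]
ee_rot: [2.78, 1.463, -0.0]
wrist_force: [3.1, -0.0, 0.1]
gripper_width: 0.0293
finger_force: 61.1
```

```bash
cat > ff.py <<'E'
from h import *
f=[]
for i in range(25): get_image("side"); f.append(state()["wrist_force"])
f=np.array(f);print(f.mean(0).round(2),(f.std(0)/5).round(2),state()["ee_pos"].round(4),state()["time"],state()["joints"].round(2))
E
python3 ff.py
```

```text
[ 1.73  0.74 -0.07] [0.1  0.09 0.12] [ 0.508  -0.0411  0.2373] 12.25 [-0.24  0.65  0.47  1.72 -0.36  0.86 -0.21]
```

```bash
cat > arc.py <<'E'
from h import *
import sys
# start/end angle (rad before/after pi), n rows, radius
def arc(a1,n=12,r=.280,C=(.7815,.023)):
    s=state(); R=cv2.Rodrigues(np.array(s["ee_rot"]))[0]; p=s["ee_pos"]; C=np.array(C)
    d=p[:2]-C; a0=np.arctan2(d[1],d[0])%(2*np.pi)-np.pi; r0=np.hypot(*d)
    for t in np.linspace(0,1,n+1)[1:]:
        a=np.pi+a0+(a1-a0)*t; rr=r0+(r-r0)*min(1,3*t)
        q=C+rr*np.array([np.cos(a),np.sin(a)])
        x=R.T@(np.array([*q,p[2]])-p); print([0,*[float(v) for v in x[:2].round(4)],0,float(np.degrees(-(a1-a0)*t).round(1))],end=", ")
    print()
arc(float(sys.argv[1]),int(sys.argv[2]))
E
python3 arc.py 0.0 12
```

```text
[0, 0.0038, -0.0038, 0, 1.1], [0, 0.0077, -0.0075, 0, 2.2], [0, 0.0117, -0.0111, 0, 3.3], [0, 0.0158, -0.0147, 0, 4.4], [0, 0.0197, -0.0183, 0, 5.5], [0, 0.0237, -0.0219, 0, 6.6], [0, 0.0278, -0.0254, 0, 7.7], [0, 0.032, -0.0288, 0, 8.8], [0, 0.0362, -0.0321, 0, 9.9], [0, 0.0405, -0.0354, 0, 11.0], [0, 0.0448, -0.0386, 0, 12.1], [0, 0.0492, -0.0417, 0, 13.2],
```

Request:
apply_moves --pt "0 0.0038 -0.0038 0 1.1" --pt "0 0.0077 -0.0075 0 2.2" --pt "0 0.0117 -0.0111 0 3.3" --pt "0 0.0158 -0.0147 0 4.4" --pt "0 0.0197 -0.0183 0 5.5" --pt "0 0.0237 -0.0219 0 6.6" --pt "0 0.0278 -0.0254 0 7.7" --pt "0 0.032 -0.0288 0 8.8" --pt "0 0.0362 -0.0321 0 9.9" --pt "0 0.0405 -0.0354 0 11.0" --pt "0 0.0448 -0.0386 0 12.1" --pt "0 0.0492 -0.0417 0 13.2"

```text
time: 13.25
ee_pos: [0.5014, 0.0236, 0.2373]
ee_rot: [2.931, 1.131, -0.0]
wrist_force: [-1.5, -0.2, 0.3]
gripper_width: 0.0301
finger_force: 61.1
```

```bash
python3 ff.py; python3 arc.py -0.284 14
```

```text
[-1.75 -0.16  0.03] [0.11 0.16 0.09] [0.5015 0.0231 0.2373] 14.5 [-0.41  0.65  0.55  1.75 -0.43  0.87 -0.5 ]
[0, 0.0039, -0.0042, 0, 1.2], [0, 0.0078, -0.0082, 0, 2.3], [0, 0.0119, -0.0122, 0, 3.5], [0, 0.016, -0.0161, 0, 4.6], [0, 0.0202, -0.02, 0, 5.8], [0, 0.0244, -0.0237, 0, 7.0], [0, 0.0288, -0.0274, 0, 8.1], [0, 0.0332, -0.0309, 0, 9.3], [0, 0.0377, -0.0344, 0, 10.5], [0, 0.0422, -0.0378, 0, 11.6], [0, 0.0469, -0.0411, 0, 12.8], [0, 0.0515, -0.0443, 0, 13.9], [0, 0.0563, -0.0474, 0, 15.1], [0, 0.0611, -0.0504, 0, 16.3],
```

Request:
apply_moves --pt "0 0.0037 -0.0044 0 1.2" --pt "0 0.0074 -0.0086 0 2.3" --pt "0 0.0113 -0.0127 0 3.5" --pt "0 0.0154 -0.0167 0 4.6" --pt "0 0.0196 -0.0206 0 5.8" --pt "0 0.0238 -0.0243 0 7.0" --pt "0 0.0282 -0.028 0 8.1" --pt "0 0.0326 -0.0315 0 9.3" --pt "0 0.0371 -0.035 0 10.5" --pt "0 0.0416 -0.0384 0 11.6" --pt "0 0.0463 -0.0417 0 12.8" --pt "0 0.0509 -0.0449 0 13.9"

```text
time: 15.5
ee_pos: [0.5091, 0.0912, 0.2373]
ee_rot: [3.046, 0.769, 0.001]
wrist_force: [1.9, -1.1, 0.0]
gripper_width: 0.0298
finger_force: 61.1
```

```bash
python3 fit.py 7;sed -i 's/r=.280/r=.2808/' arc.py; python3 arc.py -0.405 8; python3 arc.py -0.568 18
```

```text
top collar 86 [0.5111 0.0918] 0.2283
top fork at -0.05 16 lat [-0.0106 -0.0026] z 0.2193
top fork at 0.05 18 lat [-0.0447 -0.0361] z 0.2211
top fork at 0.065 5 lat [-0.0439 -0.0404] z 0.2207
side body 176 [0.5077 0.0929]
side collar 131 [0.51   0.0914] 0.2284
side fork at -0.05 12 lat [-0.0113 -0.0044] z 0.2172
side fork at 0.03 27 lat [-0.0433  0.0017] z 0.2201
side fork at 0.05 45 lat [-0.0445  0.0013] z 0.214
side fork at 0.065 70 lat [-0.044  -0.0042] z 0.1926
15.6 [0.5091 0.0916 0.2372] [3.045e+00 7.720e-01 1.000e-03] [ 1.65 -0.74  0.27] [-0.58  0.69  0.64  1.7  -0.5   0.92 -0.81]
[0, 0.0038, -0.004, 0, 1.1], [0, 0.0077, -0.008, 0, 2.3], [0, 0.0117, -0.0118, 0, 3.4], [0, 0.0157, -0.0156, 0, 4.5], [0, 0.0199, -0.0194, 0, 5.7], [0, 0.024, -0.023, 0, 6.8], [0, 0.0283, -0.0266, 0, 7.9], [0, 0.0326, -0.0301, 0, 9.1], 
[0, 0.0034, -0.0036, 0, 1.0], [0, 0.0069, -0.0072, 0, 2.0], [0, 0.0105, -0.0107, 0, 3.1], [0, 0.0141, -0.0142, 0, 4.1], [0, 0.0178, -0.0176, 0, 5.1], [0, 0.0216, -0.0209, 0, 6.1], [0, 0.0254, -0.0242, 0, 7.2], [0, 0.0292, -0.0274, 0, 8.2], [0, 0.0331, -0.0305, 0, 9.2], [0, 0.0371, -0.0336, 0, 10.2], [0, 0.0411, -0.0366, 0, 11.2], [0, 0.0452, -0.0395, 0, 12.3], [0, 0.0493, -0.0423, 0, 13.3], [0, 0.0535, -0.0451, 0, 14.3], [0, 0.0577, -0.0478, 0, 15.3], [0, 0.062, -0.0504, 0, 16.4], [0, 0.0663, -0.053, 0, 17.4], [0, 0.0707, -0.0554, 0, 18.4],
```

View pics/side7.png

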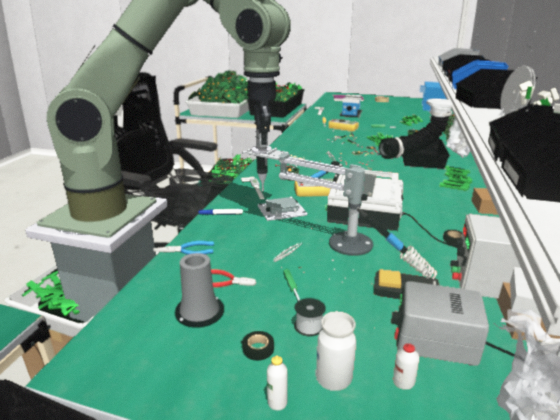

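The side view shows the driver hanging in the level fork at about (262,160), with the arm following and the nest plate ahead at (283,208). I'll continue the arc.

Request:
apply_moves --pt "0 0.0034 -0.0036 0 1.0" --pt "0 0.0069 -0.0072 0 2.0" --pt "0 0.0105 -0.0107 0 3.1" --pt "0 0.0141 -0.0142 0 4.1" --pt "0 0.0178 -0.0176 0 5.1" --pt "0 0.0216 -0.0209 0 6.1" --pt "0 0.0254 -0.0242 0 7.2" --pt "0 0.0292 -0.0274 0 8.2" --pt "0 0.0331 -0.0305 0 9.2" --pt "0 0.0371 -0.0336 0 10.2" --pt "0 0.0411 -0.0366 0 11.2" --pt "0 0.0452 -0.0395 0 12.3"

```text
time: 16.6
ee_pos: [0.5299, 0.1473, 0.2372]
ee_rot: [-3.111, -0.438, 0.001]
wrist_force: [-1.9, 0.4, 0.7]
gripper_width: 0.03
finger_force: 61.1
```

```bash
python3 ff.py; sed -i 's/r=.2808/r=.2804/' arc.py; python3 arc.py -0.572 8
```

```text
[-2.13  0.82 -0.14] [0.11 0.15 0.1 ] [0.5298 0.1467 0.2373] 17.85 [-0.68  0.76  0.72  1.58 -0.56  1.01 -1.08]
[0, 0.0028, -0.0029, 0, 0.8], [0, 0.0055, -0.0059, 0, 1.6], [0, 0.0084, -0.0087, 0, 2.5], [0, 0.0112, -0.0116, 0, 3.3], [0, 0.0141, -0.0144, 0, 4.1], [0, 0.0171, -0.0171, 0, 4.9], [0, 0.0201, -0.0198, 0, 5.8], [0, 0.0231, -0.0225, 0, 6.6],
```

Request:
apply_moves --pt "0 0.0026 -0.0031 0 0.8" --pt "0 0.0052 -0.0062 0 1.6" --pt "0 0.008 -0.0091 0 2.5" --pt "0 0.0108 -0.012 0 3.3" --pt "0 0.0136 -0.0149 0 4.1" --pt "0 0.0166 -0.0176 0 4.9" --pt "0 0.0196 -0.0203 0 5.8" --pt "0 0.0226 -0.023 0 6.6" --pt "0 0.0226 -0.023 0 6.6" --pt "0 0.0226 -0.023 0 6.6" --pt "0 0.0226 -0.023 0 6.6"

```text
time: 18.77
ee_pos: [0.5451, 0.175, 0.2373]
ee_rot: [3.131, 0.261, -0.0]
wrist_force: [1.5, 0.6, -0.8]
gripper_width: 0.0297
finger_force: 61.1
```

```bash
python3 ff.py; python3 fit.py 8; python3 - <<'E'
from h import *
for n in("top","side"):
    P=cloud(get_image(n)).reshape(-1,3);P=P[~np.isnan(P[:,0])]
    q=P[(np.hypot(P[:,0]-.545,P[:,1]-.174)<.075)&(abs(P[:,2]-.029)<.004)];print(n,len(q),cv2.minAreaRect(q[:,:2].astype(np.float32)),q[:,:2].mean(0).round(3))
E
```

```text
[ 1.41 -1.11 -0.06] [0.11 0.1  0.1 ] [0.5451 0.1751 0.2373] 20.0167 [-0.71  0.81  0.75  1.5  -0.59  1.08 -1.23]
top collar 121 [0.5491 0.1736] 0.2285
top fork at -0.05 14 lat [0.0057 0.0132] z 0.2195
top fork at 0.03 41 lat [-0.0427 -0.0158] z 0.2191
top fork at 0.05 60 lat [-0.0446 -0.011 ] z 0.2204
top fork at 0.065 11 lat [-0.0432 -0.0239] z 0.2193
side body 156 [0.5438 0.1766]
side collar 107 [0.5475 0.1747] 0.2284
side fork at -0.05 10 lat [0.0071 0.0143] z 0.2181
side fork at 0.03 17 lat [-0.0442 -0.0116] z 0.2202
side fork at 0.05 10 lat [-0.0436 -0.0136] z 0.22
side fork at 0.065 7 lat [-0.0426 -0.0222] z 0.2196
20.1167 [0.5451 0.1751 0.2373] [ 3.131  0.261 -0.   ] [ 1.55 -0.36 -0.31] [-0.71  0.81  0.75  1.5  -0.59  1.08 -1.23]
top 405 ((0.5378903150558472, 0.16925007104873657), (0.0847056433558464, 0.06864877790212631), 27.78835678100586) [0.533 0.165]
side 282 ((0.544121503829956, 0.1777144819498062), (0.09024752676486969, 0.07741626352071762), 34.560447692871094) [0.547 0.173]
```

View pics/side8.png

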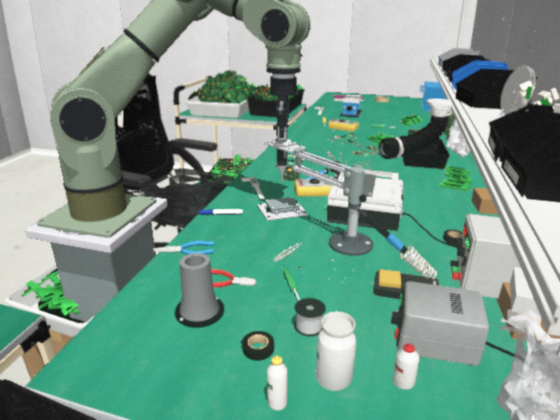

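The side view shows the driver at about (283,145) in the fork with its bit above the grey box at (283,205). Vertical force is about zero, so the arm carries the tool and I'll release.

Request:
apply_moves --pt "0.6 0 0 0 0" --pt "0.7 0 0 0 0" --pt "0.8 0 0 0 0" --pt "0.8 0 0 0 0" --pt "0.8 0 0 0 0" --pt "0.8 0 0 0 0" --pt "0.8 0 0 0 0" --pt "0.8 0 0 0 0" --pt "0.8 0 0 0 0" --pt "0.8 0 0 0 0" --pt "0.8 0 0 0 0" --pt "0.8 0 0 0 0"

```text
time: 21.22
ee_pos: [0.5451, 0.1752, 0.2373]
ee_rot: [3.131, 0.261, -0.0]
wrist_force: [1.0, 0.1, 0.4]
gripper_width: 0.0685
finger_force: 0.0
```

```bash
python3 fit.py 9
```

```text
top collar 97 [0.5481 0.1749] 0.2285
top fork at -0.05 12 lat [0.007  0.0135] z 0.2194
top fork at 0.03 39 lat [-0.0431 -0.0131] z 0.2201
top fork at 0.05 57 lat [-0.044  -0.0111] z 0.2202
top fork at 0.065 11 lat [-0.0435 -0.0233] z 0.2213
side body 155 [0.5426 0.1756]
side collar 102 [0.5457 0.1742] 0.2285
side fork at -0.05 9 lat [0.0034 0.0138] z 0.2183
side fork at 0.03 17 lat [-0.0447  0.0045] z 0.2209
side fork at 0.05 9 lat [-0.0401 -0.0173] z 0.2208
side fork at 0.065 6 lat [-0.0422 -0.0274] z 0.2191
21.3167 [0.5451 0.1751 0.2373] [ 3.131  0.261 -0.   ] [ 0.24 -0.27 -0.76] [-0.71  0.81  0.75  1.5  -0.59  1.08 -1.23]
```

Released with almost no movement. Now I'll retreat straight up.

Request:
apply_moves --pt "0.8 0 0 -0.005 0" --pt "0.8 0 0 -0.015 0" --pt "0.8 0 0 -0.03 0" --pt "0.8 0 0 -0.05 0" --pt "0.8 0 0 -0.07 0" --pt "0.8 0 0 -0.09 0" --pt "0.8 0 0 -0.11 0" --pt "0.8 0 0 -0.13 0" --pt "0.8 0 0 -0.14 0" --pt "0.8 0 0 -0.14 0" --pt "0.8 0 0 -0.14 0" --pt "0.8 0 0 -0.14 0"

```text
time: 22.32
ee_pos: [0.5449, 0.1751, 0.3769]
ee_rot: [3.131, 0.261, -0.001]
wrist_force: [1.3, 0.5, 0.6]
gripper_width: 0.0687
finger_force: 0.0
```

```bash
python3 - <<'E'
from h import *
for n in("top","side"):
  for k in range(2):
    im,P=shot(n,n+"10"); P=P.reshape(-1,3);P=P[~np.isnan(P[:,0])]
    d=np.hypot(P[:,0]-.545,P[:,1]-.175)
    q=P[(d<.023)&(P[:,2]>.12)&(P[:,2]<.2)]
    if len(q)>20: print(n,"body",circ(q[:,:2],.0155)[:2].round(4))
    q=P[(d<.03)&(P[:,2]>.237)&(P[:,2]<.275)]
    if len(q)>20: print(n,"tail",circ(q[:,:2],.0155)[:2].round(4),q[:,2].max().round(4))
    q=P[(d<.036)&(P[:,2]>.2)&(P[:,2]<.235)]; print(n,"collar z",np.percentile(q[:,2],[50,95]).round(4))
print(state()["ee_pos"],state()["time"])
E
```

```text
top tail [0.5453 0.1739] 0.2749
top collar z [0.2262 0.2315]
top tail [0.5451 0.174 ] 0.2748
top collar z [0.2264 0.2314]
side body [0.543 0.176]
side tail [0.5438 0.1748] 0.2749
side collar z [0.2253 0.2312]
side body [0.5435 0.1759]
side tail [0.5434 0.1752] 0.2743
side collar z [0.2257 0.2323]
[0.54498963 0.17517166 0.37687076] 22.5167
```

View pics/side10.png

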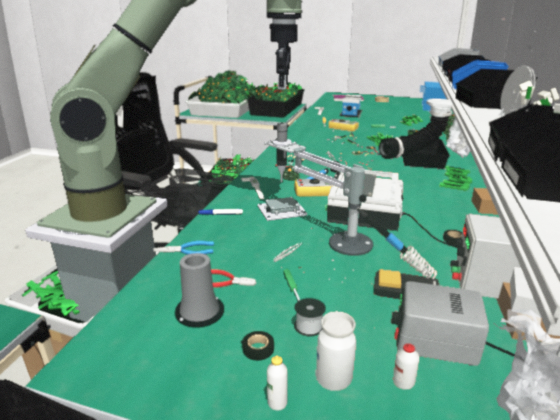

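The driver hangs upright in the fork at about (283,145), at rest and near (0.545, 0.175), which is over the middle of the box. The gripper is well clear.

```bash
python3 -c "from rig import close_job; print(close_job())"
```

```text
the job is handed in; nothing more can be done
None
```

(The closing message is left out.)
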